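# Seat a valve foot in the press jig

### The arm

A 6-joint arm with a two-finger parallel gripper is mounted at the origin on the work surface. World frame = base frame: x ahead of the robot, y to its left, z up, the work surface at z = 0. Lengths are in m, angles in degrees, forces in N, time in s.
With the tool pointing down it reaches from about 0.25 to 0.725 m from the base axis. Payload 9.7 kg.
Tool frame: the origin (TCP) lies at the very end of the fingers, on their centre line; the grasp point (between the pads) lies 19 mm behind it; z points along the fingers, y is the line along which they close (so a half turn about z gives the same grasp; the last joint's range is limited). The gripper opens to 85 mm and grips with 20 to 120 N. Pads are 22 mm wide; open, the fingers measure 114 mm over their backs; the gripper's body (76 mm by 85 mm) begins 54 mm behind the grasp point. The pads swing forward as they close: fully open they stand 13 mm farther back than shut.
Start: joints at [73.109, 4.979, 10.078, 95.1, 0, 90], TCP at [0.16, 0.526, 0.231] pointing down, gripper open.
Joint ranges: [-179.16, 179.16], [-48.56, 103.87], [-65.8, 70.77], [-126.05, 130.52], [-82.76, 87.17], [-180, 180]. Speed limits (degrees/s): [127.2, 127.2, 147.25, 180, 180, 180].

### API

Orientations are given as [roll, pitch, yaw] about the fixed x, y, z axes, in that order (R = Rz(yaw) Ry(pitch) Rx(roll)).
In Python, from workcell import bot gives the robot as it stands.
- The arm moves only by the tool arm_command, never from a script. Its argument "series" is a list of rows, each a list of 4 numbers: the shift along the tool's x, y, z in m, then the turn about the tool's z in rad. A call has exactly 5 rows; each row is the pose to reach, as a shift and turn from the pose commanded when the call began, along the tool's axes at that moment; what a row does not reach only later rows make up. A row lasts 1/10 s, in which the tool goes at most 50 mm and 8.59 degrees, less where a joint would pass 70% of its speed; a pose out of reach is approached as far as the arm can. A call with a gripper value outside its range is refused whole. "hand" is the finger opening in m, from 0 to 0.0854, set as the call begins (left out, the last holds). The fingers move at their own pace and stop on an object; "grip_force" is the grip in N (left out, the last holds). Time passes only in rows, so rows that repeat a pose let the fingers close, or fill a call up. It gives the time, the measured TCP pose, the force, the opening and the grip force at its end, in the units of the state.
- bot.get_obs(): the state, without advancing time (a new reading comes with each control period).
- bot.camera(name): name is "scene" or "top" or "wrist"; returns a dict with "color" (400x640x3 uint8, blue, green, red), "camera_matrix" (3x3 intrinsics, pixels), "dist_coeffs" ([k1, k2, p1, p2, k3] as OpenCV has them; the pictures are not rectified), "xyz" and "orientation" of the camera in the world; the wrist camera has in their place "T_tool_cam" (4x4, takes a point from camera to tool coordinates, whose origin is the TCP and whose axes are the flange's). Camera axes: x right, y up, looking along -z (the intrinsics and any distortion apply to the point x, -y, -z); pixel columns grow to the right and rows downward; lengths in m; the calibration is good to about 2 mm. A picture is of the moment at which its call begins: read the wrist's pose just before it. There is no depth.
- bot.job_done(): hands the job in; it is judged then, once.
Trained networks look in the newest picture that a camera, given by its name, has taken for a name from the list of things; names that differ only in an ending like _2 or _b are one class to them, and where a whole thing is asked for, a point or a joint stands for the part that bears it (a point fixed in the world has none). Each returns a list of dicts, best first, with "confidence" (0 to 1); they miss things now and then, are a little off and sometimes report something else, mostly with a low value. They report only what shows in the picture. A call takes as long as a camera call. They do not tell look-alikes from the thing itself.
- bot.find_in(camera, target): "location" ([column, row] in pixels, amid what is visible of it).
- bot.mark_of(camera, target): "location" ([column, row] in pixels: a listed point, or the origin of a listed thing).
The state is a dict: "time": time; "q": joint angles; "qd": joint speeds; "joint_efforts": joint torques, N m; "ee_pos": TCP position; "tcp_rot": TCP orientation; "wrist_force": force on the tool from outside, world axes, zero at the start; "torque": the same for the moment, N m; "opening": finger opening in m; "grasp_force": force on a finger pad.
Only numpy, scipy, OpenCV 4.12 (cv2) and the standard library are available. Lean on these libraries where they do the work, as an engineer would, in place of code of your own. Each camera call takes 0.05 s, during which the arm holds its last target. There are 200 camera calls.

### The job

Put the brass valve with the long flat steel foot on the jig's plate and slide it, nose first, under the overhang of the dark steel block until it is fully home and has pushed the stiff witness pin in the pocket all the way back. Feel for it and do not force it: never push on the pin with more than 20 N, nor jam the foot hard in the block. Leave it there flat and let go, and do not move the other two brass fittings.

Things in the scene. Friction and masses are not known exactly. Their poses are not given: they have to be found in the camera images.
- valve_mid (a point): Centre of the body of the valve to load, 32 mm above its underside; 0.3 to 0.55 kg. Brass body 28 x 28 mm in plan, flat sides from 13 to 51 mm up (grasp across local x), round neck above to 64 mm, copper stub towards -y to 44 mm from centre. Local y points to the foot's nose, z up. Of the three brass fittings on the robot's right only this has a long foot; spot and yaw vary.
- nose (a point): Front end of the valve's steel foot, 4 mm above its underside, 84 mm ahead (local +y) of the body's centre line. The foot is 8 mm thick and 44 mm wide in x (the last 10 mm before the nose 36 mm), and reaches 30 mm behind the body's centre.
- mouth (a point): Centre of the mouth of the fixed jig's pocket, on top of its plate (6 mm above the table). Local +y points into the pocket, x across, z up. The pocket is a tunnel 47 mm wide, 11 mm high, flared over its first 12 mm. In it, 24 to 54 mm deep (differs each time, cannot be seen), is the head of the witness pin. The foot rubs on the plate with 2 to 6 N, more if pressed down.
- jig: The jig, fixed; origin on the table right below the mouth, axes as the mouth's. Aluminium plate 120 mm wide in x, 6 mm thick, from y = -150 to +80 mm; on it the dark steel block from y = 0 to 80 mm, 29 mm tall above the table (34 with bolt heads), which overhangs the pocket.
- pin (a joint): Travel of the witness pin in m: 0 = untouched, 0.005 = pushed back to its solid stop, where the valve is home (at least 4 mm counts). No spring: a friction of about 5 N holds it where it is left. Its rod, 6 mm thick, sticks out of the block's rear, 11 mm above the table.
- round_valve_mid (a point): Centre, 32 mm up, of a bystander: the same valve body on a 52 mm round flange, 64 mm tall. Leave it.
- tee_mid (a point): Centre, 32 mm up, of a bystander: a brass tee on a 50 mm square base, 58 mm tall, 86 mm long along its x. Leave it.
Things that resemble listed ones, but are neither listed nor needed, are in the scene too. What is shaped like the part that bears valve_mid but green or purple is not meant.

How it is judged:
By the outcome, as a careful person would: the job done as asked, in the order asked, and still so for the second after the job is handed in, with the robot touching nothing.
It also fails if it takes over 61 s, if anything falls off the work surface, if the arm or the gripper's body presses on something with over 40 N, if the wrist force passes 120 N, or if a joint passes its speed limit or range.

## Working session

There is one attempt and no reset: what is moved stays moved. The work goes in short steps, Python scripts to look and compute and a tool call to move; the robot and the scene stay as the last step left them, time stands still between calls to the robot, and variables do not carry over. Pictures are saved under pics/ and viewed, at most 10 in all, crops included, and the job is handed in when it is done.

Besides the shell and the picture viewer there is one more tool, called after "Request:" by a JSON object that holds its "fn" and its "kwargs". arm_command: Moves the arm, as the interface text tells. Its arguments: {"type":"object","properties":{"series":{"type":"array"},"hand":{"type":"number"},"grip_force":{"type":"number"}},"required":["series"]}

```bash
mkdir -p pics; cat > h.py <<'E'
import numpy as np, cv2
from scipy.spatial.transform import Rotation as R
from workcell import bot
def rotm(o):
    o=np.array(o,float)
    if o.shape==(3,3): return o
    return R.from_euler('xyz',o,degrees=True).as_matrix()
def cam(n):
    s=bot.get_obs(); c=bot.camera(n)
    if n=='wrist':
        T=np.eye(4); T[:3,:3]=rotm(s['tcp_rot']); T[:3,3]=s['ee_pos']; T=T@np.array(c['T_tool_cam'])
    else:
        T=np.eye(4); T[:3,:3]=rotm(c['orientation']); T[:3,3]=c['xyz']
    c['T']=T; return c
def ray(c,px):
    p=cv2.undistortPoints(np.array([[px]],float),np.array(c['camera_matrix'],float),np.array(c['dist_coeffs'],float))[0,0]
    d=c['T'][:3,:3]@np.array([p[0],-p[1],-1]); return c['T'][:3,3],d
def at_z(c,px,z):
    o,d=ray(c,px); return o+d*(z-o[2])/d[2]
def proj(c,P):
    P=np.atleast_2d(P); q=(P-c['T'][:3,3])@c['T'][:3,:3]; q=q*[1,-1,-1]
    return cv2.projectPoints(q,np.zeros(3),np.zeros(3),np.array(c['camera_matrix'],float),np.array(c['dist_coeffs'],float))[0][:,0]
E
python3 - <<'E'
from h import *
np.set_printoptions(precision=4,suppress=True)
Z=dict(valve_mid=.032,nose=.004,mouth=.006,jig=0,round_valve_mid=.032,tee_mid=.032)
s=bot.get_obs();print(s['time'],s['ee_pos'],s['tcp_rot'],s['wrist_force'])
for n in ['top','scene']:
    c=cam(n); cv2.imwrite(f'pics/{n}1.png',c['color']); print(n,c['T'][:3,3])
    for t in Z:
        for r in bot.mark_of(n,t)[:4]: print(t,r['location'],round(r['confidence'],2),at_z(c,r['location'],Z[t])[:2])
E
```

```text
0.0 [0.1597 0.5261 0.2306] [-179.9233   -0.0003  163.1112] [ 0.0065 -0.8847 -0.2507]
top [ 0.345  -0.0753  1.0466]
valve_mid [371.5, 171.1] 0.78 [ 0.6351 -0.2183]
valve_mid [449.7, 280.7] 0.66 [ 0.3647 -0.4088]
valve_mid [269.7, 144.6] 0.58 [0.6986 0.0454]
nose [473.8, 306.7] 0.89 [ 0.3035 -0.4756]
nose [289.5, 175.0] 0.87 [ 0.6263 -0.0073]
nose [344.2, 187.0] 0.7 [ 0.5981 -0.1511]
mouth [236.2, 221.5] 0.86 [0.4989 0.124 ]
mouth [235.0, 219.2] 0.65 [0.5048 0.1275]
jig [238.1, 220.6] 0.61 [0.5023 0.1204]
round_valve_mid [354.1, 235.1] 0.94 [ 0.4695 -0.1753]
tee_mid [422.4, 241.0] 0.93 [ 0.4596 -0.3445]
scene [1.1679 0.3294 0.6493]
valve_mid [235.1, 193.2] 0.8 [ 0.6338 -0.2201]
valve_mid [247.7, 113.7] 0.63 [ 0.3643 -0.4034]
valve_mid [328.3, 262.1] 0.58 [0.6955 0.043 ]
nose [271.9, 208.2] 0.84 [ 0.6078 -0.1473]
nose [327.2, 243.9] 0.78 [0.6358 0.0045]
nose [239.8, 107.2] 0.75 [ 0.3109 -0.4786]
mouth [417.0, 226.3] 0.84 [0.5047 0.1322]
jig [414.5, 226.1] 0.87 [0.5006 0.1259]
round_valve_mid [298.3, 160.5] 0.92 [ 0.4702 -0.1722]
tee_mid [237.0, 135.7] 0.9 [ 0.4611 -0.359 ]
```

View pics/top1.png

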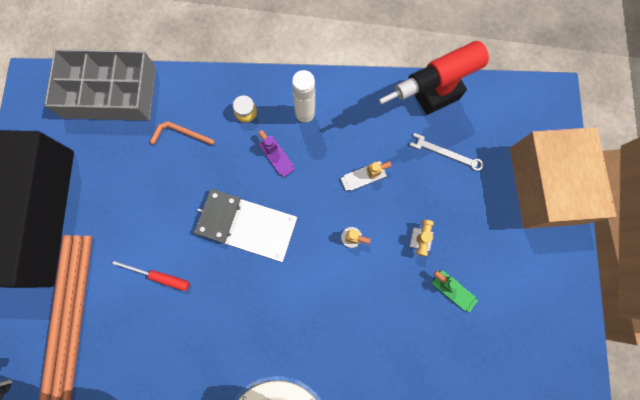

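View pics/scene1.png

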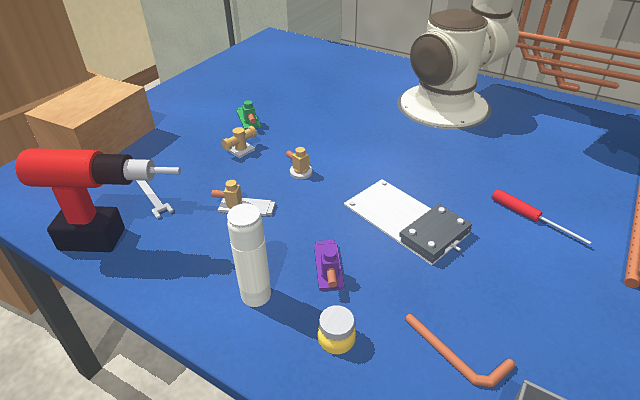

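The valve candidates in the top picture are brass (371,171), purple (270,145) and green (450,281). Only (371,171) is brass with a long foot, and the round flange (354,236) and tee (424,240) are bystanders. I'll confirm this in an enlarged crop.

```bash
python3 - <<'E'
import cv2
a=cv2.imread('pics/top1.png')
c=cv2.resize(a[150:270,185:400],None,fx=3.7,fy=3.7,interpolation=cv2.INTER_CUBIC)
cv2.imwrite('pics/crop1.png',c); print(c.shape)
E
```

```text
(444, 796, 3)
```

View pics/crop1.png

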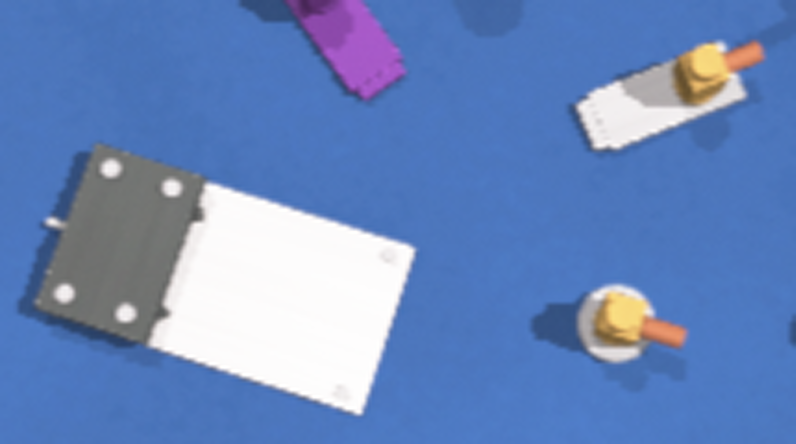

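The crop confirms that (371,171) is the brass valve with the long steel foot, with its nose at lower left and stub at upper right. Next I'll fit the poses from the corners.

```bash
cat >> h.py <<'E'
from scipy.optimize import least_squares
def fit(c,M,px,x0):
    M=np.array(M,float);px=np.array(px,float)
    def W(x):
        a=np.radians(x[2]);P=M.copy();P[:,0]=x[0]+np.cos(a)*M[:,0]-np.sin(a)*M[:,1];P[:,1]=x[1]+np.sin(a)*M[:,0]+np.cos(a)*M[:,1];return P
    r=least_squares(lambda x:(proj(c,W(x))-px).ravel(),x0,x_scale=[.01,.01,1]);return r.x,np.abs(r.fun).max()
def shift(x,y,z,yaw):
    "tool-axis shift and turn from the measured pose to a tool-down target"
    s=bot.get_obs();A=rotm(s['tcp_rot']);d=A.T@(np.array([x,y,z])-s['ee_pos'])
    t=-(yaw-s['tcp_rot'][2]+180)%360-0
    t=(-(yaw-s['tcp_rot'][2])+180)%360-180
    print('t',s['time'],'at',np.round(s['ee_pos'],4),np.round(s['tcp_rot'],2),'shift',np.round(d,4),'turn rad',round(np.radians(t),4),'q',np.round(s['q'],1))
E
python3 - <<'E'
from h import *
np.set_printoptions(precision=4,suppress=True)
c=cam('top')
u=lambda L:(np.array(L)+.5)/3.7-.5+[185,150]
J=[[.06,-.15,.006],[-.06,-.15,.006],[.06,.08,.029],[.06,0,.029],[-.06,0,.029],[-.06,.08,.029]]
print('jig',fit(c,J,u([(414,247),(361,413),(97,143),(205,178),(150,345),(37,305)]),[.5,.125,-14]))
V=[[.022,-.03,.008],[-.022,-.03,.008],[.018,.084,.008],[-.018,.084,.008]]
print('valve',fit(c,V,u([(723,42),(746,97),(575,103),(594,147)]),[.635,-.219,25]))
shift(.59,-.17,.25,115)
print(bot.camera('wrist')['T_tool_cam'])
E
```

```text
jig (array([  0.4998,   0.1292, -15.7981]), np.float64(0.8193512587234011))
valve (array([ 0.6388, -0.2243, 22.4342]), np.float64(0.36018767702105947))
t 0.75 at [0.1598 0.5263 0.2313] [-180.      0.    163.11] shift [-0.6139 -0.5412 -0.0187] turn rad 0.8397 q [73.1  5.  10.1 95.1 -0.  90. ]
[[-0.0002  0.9643  0.2647  0.0673]
 [ 1.      0.      0.0006  0.0004]
 [ 0.0006  0.2647 -0.9643 -0.1427]
 [ 0.      0.      0.      1.    ]]
```

Request:
{"fn": "arm_command", "kwargs": {"series": [[-0.03, -0.026, 0, 0], [-0.062, -0.053, 0, 0], [-0.095, -0.081, 0, 0], [-0.128, -0.109, 0, 0], [-0.162, -0.138, -0.005, 0]]}}

```text
time: 1.3
ee_pos: [0.2751, 0.3456, 0.2359]
tcp_rot: [-180.0, -0.0, 163.1]
wrist_force: [0.7, 0.1, -0.5]
opening: 0.0852
grasp_force: 0.0
```

Request:
{"fn": "arm_command", "kwargs": {"series": [[-0.033, -0.028, 0, 0], [-0.066, -0.056, 0, 0], [-0.098, -0.083, 0, 0], [-0.13, -0.11, 0, 0], [-0.162, -0.138, -0.005, 0]]}}

```text
time: 1.8
ee_pos: [0.3901, 0.1664, 0.2411]
tcp_rot: [180.0, -0.0, 163.1]
wrist_force: [0.3, 0.4, -0.4]
opening: 0.0854
grasp_force: 0.0
```

Request:
{"fn": "arm_command", "kwargs": {"series": [[-0.033, -0.028, 0, 0], [-0.066, -0.056, 0, 0], [-0.098, -0.083, 0, 0], [-0.13, -0.11, 0, 0], [-0.162, -0.138, -0.005, 0]]}}

```text
time: 2.3
ee_pos: [0.505, -0.0128, 0.2459]
tcp_rot: [-180.0, -0.0, 163.1]
wrist_force: [0.3, 1.4, 0.2]
opening: 0.0854
grasp_force: 0.0
```

Request:
{"fn": "arm_command", "kwargs": {"series": [[-0.033, -0.028, 0, 0.14], [-0.066, -0.056, 0, 0.28], [-0.098, -0.083, 0, 0.42], [-0.13, -0.11, 0, 0.56], [-0.162, -0.138, -0.005, 0.7]]}}

```text
time: 2.8
ee_pos: [0.62, -0.1917, 0.2507]
tcp_rot: [-180.0, -0.0, 122.7]
wrist_force: [0.9, 0.5, 0.3]
opening: 0.0855
grasp_force: 0.0
```

```bash
python3 - <<'E'
from h import *
shift(.62,-.19,.25,112.4)
E
```

```text
t 2.8 at [ 0.62   -0.1917  0.2507] [-1.7998e+02 -4.0000e-02  1.2267e+02] shift [0.0014 0.0009 0.0007] turn rad 0.1792 q [-17.2  20.1  30.1 100.    0.   40.1]
```

Request:
{"fn": "arm_command", "kwargs": {"series": [[0, 0, 0, 0.09], [0, 0, 0, 0.179], [0, 0, 0, 0.179], [0, 0, 0, 0.179], [0, 0, 0, 0.179]]}}

```text
time: 3.3
ee_pos: [0.6194, -0.1899, 0.2515]
tcp_rot: [180.0, 0.0, 112.9]
wrist_force: [-0.0, 0.2, -0.5]
opening: 0.0858
grasp_force: 0.0
```

```bash
python3 - <<'E'
from h import *
c=cam('wrist');im=c['color']; 
for t,z in dict(valve_mid=.032,nose=.004).items():
    for r in bot.mark_of('wrist',t)[:3]: print(t,r['location'],round(r['confidence'],2),at_z(c,r['location'],z)[:2])
x,y,th=.6388,-.2243,np.radians(22.43)
M=np.array([[.022,-.03],[-.022,-.03],[.018,.084],[-.018,.084]])
P=np.c_[x+np.cos(th)*M[:,0]-np.sin(th)*M[:,1],y+np.sin(th)*M[:,0]+np.cos(th)*M[:,1],[.008]*4]
print(proj(c,P))
cv2.imwrite('pics/w1.png',im)
E
```

```text
valve_mid [63.3, 250.1] 0.96 [ 0.35538178 -0.40099984]
valve_mid [321.9, 209.5] 0.67 [ 0.63887989 -0.22241492]
nose [393.2, 29.1] 0.81 [ 0.63343396 -0.00315706]
nose [37.0, 270.4] 0.67 [ 0.30659058 -0.46911586]
nose [320.1, 136.5] 0.63 [ 0.60399659 -0.14527796]
[[337.61945237 227.82497149]
 [303.9177243  227.5657382 ]
 [336.64610434 138.77348582]
 [306.89912594 138.53222618]]
```

View pics/w1.png

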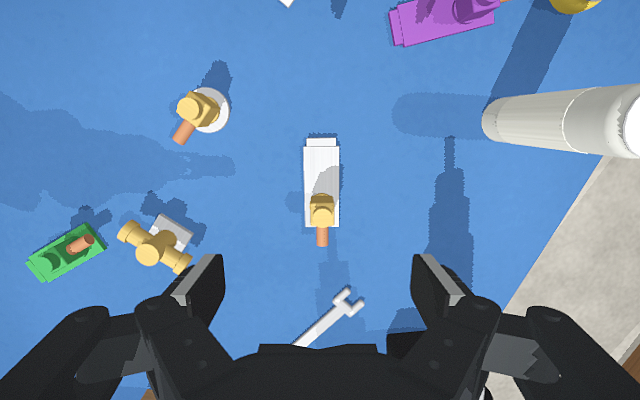

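The wrist view shows the valve foot spanning columns 304–339 and rows 137–227, which matches the fit, and the finger path is clear.

```bash
python3 - <<'E'
from h import *
c=cam('wrist');im=cv2.cvtColor(c['color'],cv2.COLOR_BGR2HSV)
m=(im[...,1]<90)&(im[...,2]>110); m[:125]=0;m[245:]=0;m[:,:285]=0;m[:,360:]=0
# long side lines: left/right edge columns for shoulder rows
e=[]
for r in range(152,196,2):
    k=np.where(m[r])[0]
    if len(k)>20: e.append((r,k[0]-.5,k[-1]+.5))
e=np.array(e);print(len(e))
for j in (1,2):
    p=np.polyfit(e[:,0],e[:,j],1); a=at_z(c,(np.polyval(p,150),150),.008);b=at_z(c,(np.polyval(p,196),196),.008)
    d=a-b;print(j,a[:2],b[:2],'yaw',np.degrees(np.arctan2(d[1],d[0]))-90, 'dist to valve line')
col=m[:,312:334]; k=[np.where(col[:,i])[0] for i in range(22)]
print('nose row',np.median([q[0] for q in k]),at_z(c,(322,np.median([q[0] for q in k])-.5),.008)[:2])
shift(.6388,-.2235,.10,112.4)
E
```

```text
22
1 [ 0.59002621 -0.16848719] [ 0.61347557 -0.22135231] yaw 23.920609431509078 dist to valve line
2 [ 0.63096142 -0.15126082] [ 0.65431462 -0.20416039] yaw 23.819683480913895 dist to valve line
nose row 137.0 [ 0.60606528 -0.14420474]
t 3.5 at [ 0.6194 -0.19    0.2515] [1.7999e+02 1.0000e-02 1.1280e+02] shift [-0.0384  0.0048  0.1515] turn rad 0.007 q [-17.   19.9  29.9 100.    0.   50.1]
```

Request:
{"fn": "arm_command", "kwargs": {"series": [[-0.036, 0.005, 0.02, -0.018], [-0.036, 0.005, 0.065, -0.018], [-0.036, 0.005, 0.11, -0.018], [-0.036, 0.005, 0.15, -0.018], [-0.036, 0.005, 0.17, -0.018]]}}

```text
time: 4.0
ee_pos: [0.6363, -0.2209, 0.0768]
tcp_rot: [-179.8, -0.2, 113.8]
wrist_force: [-0.8, 0.7, -0.0]
opening: 0.0855
grasp_force: 0.0
```

Request:
{"fn": "arm_command", "kwargs": {"series": [[0, 0, 0.02, 0], [0, 0, 0.04, 0], [0, 0, 0.055, 0], [0, 0, 0.067, 0], [0, 0, 0.067, 0]]}}

```text
time: 4.5
ee_pos: [0.6372, -0.2211, 0.0125]
tcp_rot: [-179.9, -0.1, 113.8]
wrist_force: [-0.3, 0.0, -0.3]
opening: 0.0852
grasp_force: 0.0
```

Request:
{"fn": "arm_command", "kwargs": {"series": [[0, 0, 0, 0], [0, 0, 0, 0], [0, 0, 0, 0], [0, 0, 0, 0], [0, 0, 0, 0]], "hand": 0.015, "grip_force": 80}}

```text
time: 5.0
ee_pos: [0.6386, -0.2215, 0.0152]
tcp_rot: [179.9, 0.1, 113.8]
wrist_force: [0.5, 0.6, 3.7]
opening: 0.0271
grasp_force: 80.1
```

Request:
{"fn": "arm_command", "kwargs": {"series": [[0, 0, 0, 0], [0, 0, 0, 0], [0, 0, 0, 0], [0, 0, 0, 0], [0, 0, 0, 0]]}}

```text
time: 5.5
ee_pos: [0.6386, -0.2215, 0.0152]
tcp_rot: [179.9, 0.1, 113.8]
wrist_force: [1.2, 0.7, 5.5]
opening: 0.0273
grasp_force: 80.3
```

Request:
{"fn": "arm_command", "kwargs": {"series": [[0, 0, -0.01, 0], [0, 0, -0.03, 0], [0, 0, -0.06, 0], [0, 0, -0.095, 0], [0, 0, -0.13, 0]]}}

```text
time: 6.0
ee_pos: [0.6371, -0.2213, 0.1448]
tcp_rot: [-179.9, -0.1, 113.8]
wrist_force: [1.7, -0.5, -5.3]
opening: 0.0274
grasp_force: 79.2
```

Request:
{"fn": "arm_command", "kwargs": {"series": [[0.025, -0.005, 0, 0], [0.055, -0.01, 0, 0], [0.085, -0.015, 0, 0], [0.115, -0.02, 0, 0], [0.147, -0.026, 0, 0]]}}

```text
time: 6.5
ee_pos: [0.5536, -0.0966, 0.1437]
tcp_rot: [-179.9, -0.0, 113.8]
wrist_force: [-0.0, 1.2, -4.0]
opening: 0.0271
grasp_force: 80.0
```

Request:
{"fn": "arm_command", "kwargs": {"series": [[0.03, -0.005, 0, 0.12], [0.06, -0.01, 0, 0.26], [0.09, -0.015, 0, 0.4], [0.12, -0.02, 0, 0.54], [0.15, -0.026, 0, 0.69]]}}

```text
time: 7.0
ee_pos: [0.4693, 0.0302, 0.144]
tcp_rot: [-179.9, 0.0, 73.9]
wrist_force: [0.6, 0.5, -5.1]
opening: 0.0269
grasp_force: 79.7
```

Request:
{"fn": "arm_command", "kwargs": {"series": [[0, 0, 0, 0], [0, 0, 0, 0], [0, 0, 0, 0], [0, 0, 0, 0], [0, 0, 0, 0]]}}

```text
time: 7.5
ee_pos: [0.4708, 0.0288, 0.1441]
tcp_rot: [-180.0, 0.0, 74.2]
wrist_force: [0.1, -0.1, -5.5]
opening: 0.0269
grasp_force: 80.5
```

```bash
python3 - <<'E'
from h import *
c=cam('wrist');im=c['color'];cv2.imwrite('pics/w2.png',im)
s=bot.get_obs();print(s['wrist_force'],s['torque'])
for t,z in dict(mouth=.006,jig=0,nose=s['ee_pos'][2]-.0152+.004).items():
    for r in bot.mark_of('wrist',t)[:2]: print(t,r['location'],round(r['confidence'],2),at_z(c,r['location'],z)[:2])
shift(.4715,.0291,.1,74.2)
E
```

```text
[ 0.09663773 -0.40020689 -5.05658936] [-0.03132585  0.04667104 -0.00591715]
mouth [317.8, 68.5] 0.84 [0.5002951  0.13314258]
jig [319.9, 71.9] 0.9 [0.50151549 0.13087403]
nose [497.8, 184.9] 0.95 [0.56820073 0.03859928]
nose [318.9, 85.3] 0.83 [0.4938827  0.10832541]
t 7.7 at [0.4707 0.0291 0.1442] [-179.98    0.     74.22] shift [0.0002 0.0008 0.0442] turn rad 0.0004 q [  3.5  -6.6 -11.   85.6   0.  109.3]
```

View pics/w2.png

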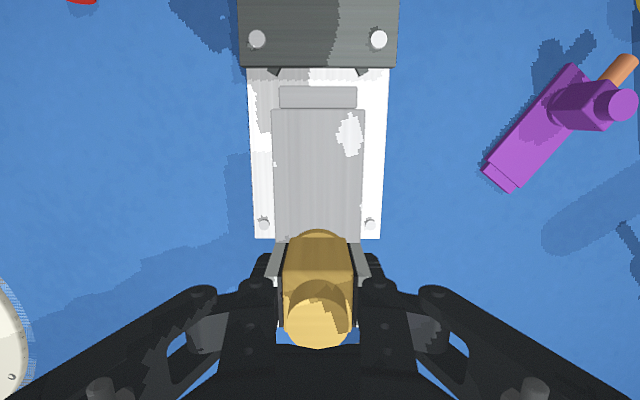

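The picture shows the block's front edge at row ~67 (cols 238–397), the plate's rear corners at (255,238) and (381,238), and the nose at row ~86 (cols 279–357). I'll refine these with edge fits.

```bash
python3 - <<'E'
from h import *
np.set_printoptions(precision=4,suppress=True)
c=cam('wrist');s=bot.get_obs()
im=c['color'].astype(float);hsv=cv2.cvtColor(c['color'],cv2.COLOR_BGR2HSV)
sat=cv2.GaussianBlur(hsv[...,1].astype(float),(0,0),.8); g=cv2.GaussianBlur(im.mean(2),(0,0),.8)
def edge(ch,rows,c0,w,sgn,horiz=False):
    pts=[]
    for r in rows:
        x0=int(round(c0(r)));L=ch[x0-w:x0+w+1,r] if horiz else ch[r,x0-w:x0+w+1]
        d=np.gradient(L)*sgn;i=int(np.argmax(d))
        if 0<i<len(d)-1 and d[i]>4:
            den=d[i-1]-2*d[i]+d[i+1];o=.5*(d[i-1]-d[i+1])/den if den else 0
            pts.append((r,x0-w+i+o))
    pts=np.array(pts);p=np.polyfit(pts[:,0],pts[:,1],1)
    for _ in range(4):
        e=np.abs(np.polyval(p,pts[:,0])-pts[:,1]);k=e<max(.4,1.5*np.median(e));p=np.polyfit(pts[k,0],pts[k,1],1)
    return p,k.sum(),e[k].std()
def line(p,r0,r1,z,horiz=False):
    f=lambda r:at_z(c,(r,np.polyval(p,r)) if horiz else (np.polyval(p,r),r),z)[:2]
    return f(r0),f(r1)
lin=lambda r0,a,r1,b:(lambda r:a+(b-a)*(r-r0)/(r1-r0))
zf=s['ee_pos'][2]-.0152+.008
def rep(n,p,r0,r1,z,h=False):
    a,b=line(p[0],r0,r1,z,h);d=b-a;print(n,p[1],round(p[2],2),a,b,'ang',round(np.degrees(np.arctan2(d[1],d[0])),2));return a,b
PL=rep('plateL',edge(sat,range(80,230),lin(69,248,238,255),6,-1),230,80,.006)
PR=rep('plateR',edge(sat,range(80,230),lin(69,389,238,381),6,1),230,80,.006)
BF=rep('blockfront',edge(g,list(range(250,275))+list(range(300,335))+list(range(365,385)),lin(238,67,397,68),5,1,True),245,390,.029,True)
FL=rep('footL',edge(g,range(115,225),lin(110,272,230,276),5,-1),225,115,zf)
FR=rep('footR',edge(g,range(115,225),lin(110,364,230,359),5,1),225,115,zf)
N=rep('nose',edge(g,range(285,352),lin(279,86,357,86),5,-1,True),285,352,zf,True)
print('widths',[np.linalg.norm(u[1]-v[1]) for u,v in((PL,PR),(FL,FR))],'mids',[(u[0]+v[0])/2 for u,v in((PL,PR),(FL,FR))],[(u[1]+v[1])/2 for u,v in((PL,PR),(FL,FR))])
print(s['ee_pos'],s['tcp_rot'])
E
```

```text
plateL 149 0.08 [0.4026 0.0125] [0.44   0.1413] ang 73.79
plateR 150 0.06 [ 0.5184 -0.0201] [0.5555 0.1086] ang 73.93
blockfront 74 0.07 [0.4457 0.146 ] [0.5526 0.1153] ang -16.01
footL 102 0.08 [0.4538 0.0505] [0.4684 0.102 ] ang 74.18
footR 105 0.05 [0.496  0.0386] [0.5106 0.09  ] ang 74.08
nose 63 0.12 [0.479  0.1127] [0.5079 0.1039] ang -16.89
widths [np.float64(0.11998857016409127), np.float64(0.043902793383611305)] mids [array([ 0.4605, -0.0038]), array([0.4749, 0.0445])] [array([0.4978, 0.1249]), array([0.4895, 0.096 ])]
[0.4707 0.0292 0.1442] [-179.9863    0.0067   74.2315]
```

Request:
{"fn": "arm_command", "kwargs": {"series": [[0, -0.0004, 0.02, 0.004], [0, -0.0004, 0.05, 0.004], [0, -0.0004, 0.08, 0.004], [0, -0.0004, 0.105, 0.004], [0, -0.0004, 0.118, 0.004]]}}

```text
time: 8.25
ee_pos: [0.4691, 0.0294, 0.0241]
tcp_rot: [-179.9, 0.1, 74.0]
wrist_force: [-0.1, -0.6, -4.5]
opening: 0.0271
grasp_force: 80.4
```

Request:
{"fn": "arm_command", "kwargs": {"series": [[0, 0, 0, 0], [0, 0, 0, 0], [0, 0, 0.001, 0], [0, 0, 0.002, 0], [0, 0, 0.003, 0]]}}

```text
time: 8.75
ee_pos: [0.4708, 0.0295, 0.024]
tcp_rot: [179.9, -0.0, 74.0]
wrist_force: [-0.4, -0.3, -4.7]
opening: 0.0273
grasp_force: 80.4
```

Request:
{"fn": "arm_command", "kwargs": {"series": [[0, 0, 0, 0], [0, 0, 0, 0], [0, 0, 0.0005, 0], [0, 0, 0.001, 0], [0, 0, 0.001, 0]]}}

```text
time: 9.25
ee_pos: [0.4702, 0.0295, 0.0222]
tcp_rot: [-180.0, 0.0, 74.0]
wrist_force: [0.1, 0.3, -4.4]
opening: 0.0272
grasp_force: 80.4
```

Request:
{"fn": "arm_command", "kwargs": {"series": [[0, 0, 0, 0], [0, 0, 0.0003, 0], [0, 0, 0.0006, 0], [0, 0, 0.0006, 0], [0, 0, 0.0006, 0]]}}

```text
time: 9.75
ee_pos: [0.4703, 0.0295, 0.0217]
tcp_rot: [-180.0, 0.0, 74.0]
wrist_force: [0.3, -1.1, -5.2]
opening: 0.0273
grasp_force: 80.4
```

Request:
{"fn": "arm_command", "kwargs": {"series": [[0, 0, 0, 0], [0, 0, 0.0003, 0], [0, 0, 0.0006, 0], [0, 0, 0.0006, 0], [0, 0, 0.0006, 0]]}}

```text
time: 10.25
ee_pos: [0.4703, 0.0295, 0.0212]
tcp_rot: [180.0, -0.0, 74.0]
wrist_force: [-0.1, -0.0, -3.3]
opening: 0.0269
grasp_force: 80.7
```

Request:
{"fn": "arm_command", "kwargs": {"series": [[0.003, 0, 0, 0], [0.007, 0, 0, 0], [0.011, 0, 0, 0], [0.015, 0, 0, 0], [0.018, 0, 0, 0]]}}

```text
time: 10.75
ee_pos: [0.4754, 0.0472, 0.0212]
tcp_rot: [180.0, 0.0, 74.0]
wrist_force: [-0.8, -1.4, -2.2]
opening: 0.027
grasp_force: 80.7
```

Request:
{"fn": "arm_command", "kwargs": {"series": [[0.001, 0, 0, 0], [0.002, 0, 0, 0], [0.003, 0, 0, 0], [0.004, 0, 0, 0], [0.005, 0, 0, 0]]}}

```text
time: 11.25
ee_pos: [0.4766, 0.0516, 0.0211]
tcp_rot: [180.0, 0.0, 74.0]
wrist_force: [0.1, -1.9, -2.1]
opening: 0.0269
grasp_force: 80.7
```

Request:
{"fn": "arm_command", "kwargs": {"series": [[0.001, 0, 0, 0], [0.002, 0, 0, 0], [0.003, 0, 0, 0], [0.004, 0, 0, 0], [0.005, 0, 0, 0]]}}

```text
time: 11.75
ee_pos: [0.478, 0.0565, 0.0211]
tcp_rot: [180.0, 0.0, 74.0]
wrist_force: [-0.7, -2.9, -0.8]
opening: 0.0269
grasp_force: 80.8
```

Request:
{"fn": "arm_command", "kwargs": {"series": [[0.001, 0, 0, 0], [0.002, 0, 0, 0], [0.003, 0, 0, 0], [0.004, 0, 0, 0], [0.005, 0, 0, 0]]}}

```text
time: 12.25
ee_pos: [0.4794, 0.0612, 0.0212]
tcp_rot: [180.0, 0.0, 74.0]
wrist_force: [-1.3, -2.8, 0.1]
opening: 0.027
grasp_force: 80.9
```

Request:
{"fn": "arm_command", "kwargs": {"series": [[0.001, 0, 0, 0], [0.002, 0, 0, 0], [0.003, 0, 0, 0], [0.004, 0, 0, 0], [0.005, 0, 0, 0]]}}

```text
time: 12.75
ee_pos: [0.4808, 0.0661, 0.0211]
tcp_rot: [180.0, 0.0, 74.0]
wrist_force: [-1.5, -2.9, 0.3]
opening: 0.0272
grasp_force: 81.1
```

Request:
{"fn": "arm_command", "kwargs": {"series": [[0.001, 0, 0, 0], [0.002, 0, 0, 0], [0.003, 0, 0, 0], [0.004, 0, 0, 0], [0.005, 0, 0, 0]]}}

```text
time: 13.25
ee_pos: [0.4822, 0.0709, 0.0211]
tcp_rot: [180.0, 0.0, 74.0]
wrist_force: [-0.5, -4.3, 1.0]
opening: 0.0271
grasp_force: 81.2
```

Request:
{"fn": "arm_command", "kwargs": {"series": [[0.0006, 0, -0.0003, 0], [0.0012, 0, -0.0003, 0], [0.0018, 0, -0.0003, 0], [0.0024, 0, -0.0003, 0], [0.003, 0, -0.0003, 0]]}}

```text
time: 13.75
ee_pos: [0.4828, 0.0739, 0.0212]
tcp_rot: [-180.0, -0.0, 74.0]
wrist_force: [-0.3, -0.6, -4.8]
opening: 0.027
grasp_force: 80.7
```

Request:
{"fn": "arm_command", "kwargs": {"series": [[0.0006, 0, 0, 0], [0.0012, 0, 0, 0], [0.0018, 0, 0, 0], [0.0024, 0, 0, 0], [0.003, 0, 0, 0]]}}

```text
time: 14.25
ee_pos: [0.4838, 0.0766, 0.0213]
tcp_rot: [-180.0, -0.0, 74.0]
wrist_force: [0.2, -0.2, -5.1]
opening: 0.027
grasp_force: 80.6
```

Request:
{"fn": "arm_command", "kwargs": {"series": [[0.0006, 0, 0, 0], [0.0012, 0, 0, 0], [0.0018, 0, 0, 0], [0.0024, 0, 0, 0], [0.003, 0, 0, 0]]}}

```text
time: 14.75
ee_pos: [0.4846, 0.0795, 0.0214]
tcp_rot: [180.0, -0.0, 74.0]
wrist_force: [0.0, 0.0, -5.0]
opening: 0.0272
grasp_force: 80.6
```

Request:
{"fn": "arm_command", "kwargs": {"series": [[0.0006, 0, 0, 0], [0.0012, 0, 0, 0], [0.0018, 0, 0, 0], [0.0018, 0, 0, 0], [0.0018, 0, 0, 0]]}}

```text
time: 15.25
ee_pos: [0.4851, 0.0812, 0.0214]
tcp_rot: [-180.0, 0.0, 74.0]
wrist_force: [0.3, -0.2, -4.0]
opening: 0.0271
grasp_force: 80.6
```

Request:
{"fn": "arm_command", "kwargs": {"series": [[0.0006, 0, 0, 0], [0.0012, 0, 0, 0], [0.0018, 0, 0, 0], [0.0024, 0, 0, 0], [0.003, 0, 0, 0]]}}

```text
time: 15.75
ee_pos: [0.4859, 0.0841, 0.0214]
tcp_rot: [-180.0, 0.0, 74.0]
wrist_force: [-0.7, -0.0, -4.5]
opening: 0.027
grasp_force: 80.6
```

Request:
{"fn": "arm_command", "kwargs": {"series": [[0.0006, 0, 0, 0], [0.0012, 0, 0, 0], [0.0018, 0, 0, 0], [0.0018, 0, 0, 0], [0.0018, 0, 0, 0]]}}

```text
time: 16.25
ee_pos: [0.4864, 0.0858, 0.0214]
tcp_rot: [-180.0, 0.0, 74.0]
wrist_force: [0.6, 0.6, -4.2]
opening: 0.0271
grasp_force: 80.6
```

Request:
{"fn": "arm_command", "kwargs": {"series": [[0.0006, 0, 0, 0], [0.0012, 0, 0, 0], [0.0018, 0, 0, 0], [0.0024, 0, 0, 0], [0.003, 0, 0, 0]]}}

```text
time: 16.75
ee_pos: [0.4871, 0.0882, 0.0214]
tcp_rot: [180.0, 0.1, 74.0]
wrist_force: [-2.5, -4.8, -2.5]
opening: 0.0271
grasp_force: 80.6
```

Request:
{"fn": "arm_command", "kwargs": {"series": [[0.0006, 0, 0, 0], [0.0012, 0, 0, 0], [0.0018, 0, 0, 0], [0.0018, 0, 0, 0], [0.0018, 0, 0, 0]]}}

```text
time: 17.25
ee_pos: [0.4876, 0.09, 0.0214]
tcp_rot: [180.0, 0.0, 74.0]
wrist_force: [-1.6, -5.0, -2.4]
opening: 0.027
grasp_force: 80.6
```

The force has risen to about 5 N, so the nose is on the pin. I'll go in 1 mm steps from here.

Request:
{"fn": "arm_command", "kwargs": {"series": [[0.0003, 0, 0, 0], [0.0006, 0, 0, 0], [0.001, 0, 0, 0], [0.001, 0, 0, 0], [0.001, 0, 0, 0]]}}

```text
time: 17.75
ee_pos: [0.4879, 0.0911, 0.0214]
tcp_rot: [180.0, 0.0, 74.0]
wrist_force: [-1.1, -4.6, -2.9]
opening: 0.0271
grasp_force: 80.6
```

Request:
{"fn": "arm_command", "kwargs": {"series": [[0.0003, 0, 0, 0], [0.0006, 0, 0, 0], [0.0008, 0, 0, 0], [0.0008, 0, 0, 0], [0.0008, 0, 0, 0]]}}

```text
time: 18.25
ee_pos: [0.4881, 0.0919, 0.0214]
tcp_rot: [-180.0, 0.0, 74.0]
wrist_force: [-1.5, -4.5, -3.0]
opening: 0.0269
grasp_force: 80.6
```

Request:
{"fn": "arm_command", "kwargs": {"series": [[0.0003, 0, 0, 0], [0.0006, 0, 0, 0], [0.0006, 0, 0, 0], [0.0006, 0, 0, 0], [0.0006, 0, 0, 0]]}}

```text
time: 18.75
ee_pos: [0.4884, 0.0926, 0.0214]
tcp_rot: [180.0, 0.0, 74.0]
wrist_force: [-1.2, -4.8, -2.4]
opening: 0.0273
grasp_force: 80.6
```

Request:
{"fn": "arm_command", "kwargs": {"series": [[0.0003, 0, 0, 0], [0.0005, 0, 0, 0], [0.0005, 0, 0, 0], [0.0005, 0, 0, 0], [0.0005, 0, 0, 0]]}}

```text
time: 19.25
ee_pos: [0.4884, 0.0929, 0.0214]
tcp_rot: [180.0, 0.0, 74.0]
wrist_force: [-1.8, -5.3, -1.9]
opening: 0.027
grasp_force: 80.6
```

Request:
{"fn": "arm_command", "kwargs": {"series": [[0.0002, 0, 0, 0], [0.0004, 0, 0, 0], [0.0004, 0, 0, 0], [0.0004, 0, 0, 0], [0.0004, 0, 0, 0]]}}

```text
time: 19.75
ee_pos: [0.4885, 0.093, 0.0214]
tcp_rot: [180.0, 0.1, 74.0]
wrist_force: [-2.6, -7.7, -1.2]
opening: 0.0271
grasp_force: 80.7
```

Request:
{"fn": "arm_command", "kwargs": {"series": [[0.0002, 0, 0, 0], [0.0004, 0, 0, 0], [0.0004, 0, 0, 0], [0.0004, 0, 0, 0], [0.0004, 0, 0, 0]]}}

```text
time: 20.25
ee_pos: [0.4884, 0.093, 0.0215]
tcp_rot: [180.0, 0.1, 74.0]
wrist_force: [-3.3, -10.2, 0.3]
opening: 0.027
grasp_force: 80.8
```

The force climbs to 10.7 N with no motion, so the pin is at its solid stop. I'll relax the push, set the foot down and open.

Request:
{"fn": "arm_command", "kwargs": {"series": [[-0.0004, 0, 0, 0], [-0.0008, 0, 0, 0], [-0.0008, 0, 0.0002, 0], [-0.0008, 0, 0.0003, 0], [-0.0008, 0, 0.0003, 0]]}}

```text
time: 20.75
ee_pos: [0.4885, 0.0929, 0.0213]
tcp_rot: [180.0, 0.0, 74.0]
wrist_force: [-3.3, -6.2, 0.0]
opening: 0.027
grasp_force: 80.8
```

Request:
{"fn": "arm_command", "kwargs": {"series": [[0, 0, 0, 0], [0, 0, 0, 0], [0, 0, 0, 0], [0, 0, 0, 0], [0, 0, 0, 0]], "hand": 0.06, "grip_force": 20}}

```text
time: 21.25
ee_pos: [0.4887, 0.0934, 0.0212]
tcp_rot: [180.0, -0.0, 74.0]
wrist_force: [-0.4, 1.1, 0.1]
opening: 0.0601
grasp_force: 0.0
```

Request:
{"fn": "arm_command", "kwargs": {"series": [[0, 0, 0, 0], [0, 0, 0, 0], [0, 0, 0, 0], [0, 0, 0, 0], [0, 0, 0, 0]]}}

```text
time: 21.75
ee_pos: [0.4885, 0.0932, 0.0211]
tcp_rot: [-180.0, -0.0, 74.0]
wrist_force: [-0.8, 0.1, -0.4]
opening: 0.0602
grasp_force: 0.0
```

Request:
{"fn": "arm_command", "kwargs": {"series": [[0, 0, -0.01, 0], [0, 0, -0.03, 0], [0, 0, -0.06, 0], [0, 0, -0.09, 0], [0, 0, -0.12, 0]]}}

```text
time: 22.25
ee_pos: [0.4884, 0.0932, 0.1431]
tcp_rot: [180.0, -0.0, 74.0]
wrist_force: [1.0, -0.2, 0.3]
opening: 0.0595
grasp_force: 0.0
```

```bash
python3 - <<'E'
from h import *
import time
c=cam('wrist');s=cam('scene')
cv2.imwrite('pics/w3.png',np.vstack([c['color'][:300],cv2.resize(s['color'][130:280,220:540],(640,300))]))
print(bot.get_obs()['wrist_force'],c['T'][:3,3])
for n in('round_valve_mid','tee_mid'):
    for r in bot.mark_of('scene',n)[:1]:print(n,r['location'])
E
```

```text
[ 0.2526497  -0.08385866 -0.41727755] [0.50704672 0.15829941 0.28574421]
round_valve_mid [302.7, 161.5]
tee_mid [237.1, 139.4]
```

View pics/w3.png

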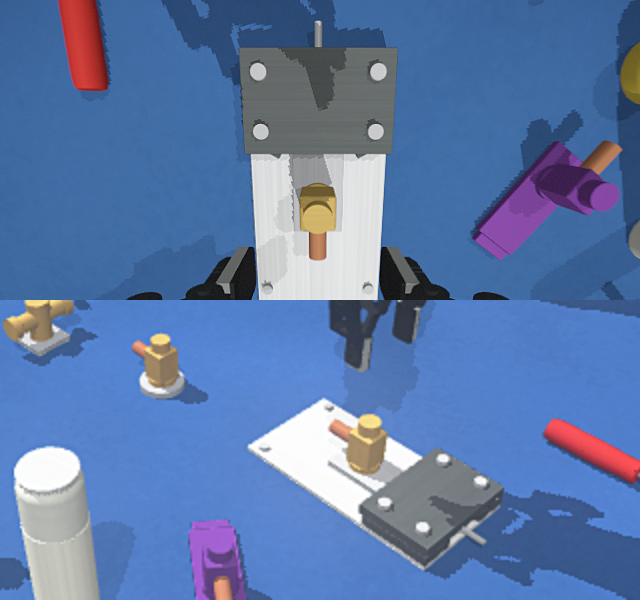

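The wrist view (top half) shows the valve upright and centred, with its foot in the pocket at cols 293–343. The pin rod sticks out of the block's rear at (318,33), the gripper is clear and the bystanders have not moved. I'll hand the job in.

```bash
python3 -c "
from workcell import bot
print(bot.job_done())"
```

```text
the job is handed in; nothing more can be done
None
```

The valve is fully home in the jig and released, lying flat, with the pin pushed back to its solid stop at about 11 N peak; the other two brass fittings were not moved, and I handed the job in at about 22 s (no verdict was returned).

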